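# Seat a vial cap with the guarded bench press

### The arm

A 6-joint arm with a two-finger parallel gripper is mounted at the origin on a cart in front of the work surface, level with it; the furniture and walls round the work are solid. World frame = base frame: x ahead of the robot, y to its left, z up, the work surface at z = 0. Lengths are in mm, angles in degrees, forces in N, time in s.
With the tool pointing down it reaches from about 350 to 850 mm from the base axis. Payload 8.1 kg.
Tool frame: the origin (TCP) lies midway between the tips of the shut fingers; the grasp point (between the pads) lies 19 mm behind it; z points along the fingers, y is the line along which they close (so a half turn about z gives the same grasp; the last joint's range is limited). The gripper opens to 85 mm and grips with 20 to 120 N. Pads are 22 mm wide; open, the fingers measure 114 mm over their backs; the gripper's body (76 mm by 85 mm) begins 54 mm behind the grasp point. The pads swing forward as they close: fully open they stand 13 mm farther back than shut.
Start: joints at [64.492, 7.471, 85.268, -0, 87.261, -4.893], TCP at [211.231, 561.593, 206.592] pointing down, gripper open.
Joint ranges: [-169.43, 169.43], [-51.17, 129.36], [1.28, 143.12], [-76.62, 256.62], [0, 156.53], [-152.29, 152.29]. Speed limits (degrees/s): [136.94, 136.94, 159.86, 180, 180, 180].

### API

Orientations are given as [roll, pitch, yaw] about the fixed x, y, z axes, in that order (R = Rz(yaw) Ry(pitch) Rx(roll)).
In Python, from bench import sense, snapshot, order, finder gives the robot as it stands.
- The arm moves only by the tool send_rows, never from a script. Its argument "steps" is a list of rows, each a list of 2 entries, a list of its own where there are three numbers: the shift along the world's x, y, z in units of 30 mm (1.0 is 30 mm), then the turn, a rotation vector about the world's x, y, z in rad. In form: [[[dx, dy, dz], [wx, wy, wz]], ...]. A call has 1 to 10 rows; each row is the pose to reach, as a shift and turn from the pose commanded when the call began; what a row does not reach only later rows make up. A row lasts 1/8 s, in which the tool goes at most 62.5 mm and 10.7 degrees, less where a joint would pass 70% of its speed; a pose out of reach is approached as far as the arm can. A call with a gripper value outside its range is refused whole. "fingers" is the closure, from 0 (fully open) to 1 (shut), set as the call begins (left out, the last holds). The fingers move at their own pace and stop on an object; "squeeze" is the grip in N (left out, the last holds). Time passes only in rows, so rows that repeat a pose let the fingers close. It gives the time, the measured TCP pose, the force, the opening and the grip force at its end, in the units of the state.
- sense(): the state, without advancing time (a new reading comes with each control period).
- snapshot(name): name is "scene" or "top" or "wrist"; returns a dict with "img" (384x512x3 uint8, red, green, blue), "K" (3x3 intrinsics, pixels), "k1" (the pictures are not rectified: a ray, as slopes to the right and down, at radius r is drawn at 1 + k1 r^2 times it, then the intrinsics apply), "pose" (4x4, takes a point from camera to world coordinates). Camera axes: x right, y up, looking along -z (the intrinsics and any distortion apply to the point x, -y, -z); pixel columns grow to the right and rows downward; lengths in mm; the calibration is good to about 2 mm. A picture is of the moment at which its call begins. There is no depth.
- order.hand_in(): hands the job in; it is judged then, once.
Trained networks look in the newest picture that a camera, given by its name, has taken for a name from the list of things; names that differ only in an ending like _2 or _b are one class to them, and where a whole thing is asked for, a point or a joint stands for the part that bears it (a point fixed in the world has none). Each returns a list of dicts, best first, with "confidence" (0 to 1); they miss things now and then, are a little off and sometimes report something else, mostly with a low value. They report only what shows in the picture. A call takes as long as a camera call.
- finder.find_in(label, camera): "box" ([left, top, width, height] as shares, 0 to 1, of the picture: columns of its width, rows of its height, round what is visible of it).
- finder.trace(label, camera): "mask" (384x512 bool, what is visible of it) and "box" ([left, top, width, height] as shares, 0 to 1, of the picture: columns of its width, rows of its height, round what is visible of it).
- finder.pinpoint(label, camera): "at" ([column, row] as shares, 0 to 1, of the picture: columns of its width, rows of its height: a listed point, or the origin of a listed thing).
The state is a dict: "time": time; "joint_pos": joint angles; "qd": joint speeds; "joint_efforts": joint torques, N m; "tool_pos": TCP position; "tcp_rot": TCP orientation; "ft_force": force on the tool from outside, world axes, zero at the start; "wrist_torque": the same for the moment, N m; "finger_gap": finger opening in mm; "grip_force": force on a finger pad.
Only numpy, scipy, OpenCV 4.12 (cv2) and the standard library are available. Lean on these libraries where they do the work, as an engineer would, in place of code of your own. Each camera call takes 0.05 s, during which the arm holds its last target. There are 200 camera calls.

### The job

Push the press's shuttle fully home so that its vial stands under the ram, and only then reach down through the window of the guard and press the lever pad all the way down, without touching the guard. Finish while still holding the lever down with the fingers. Nothing is to be picked up: leave the small things round the press where they stand.

Things in the scene. Friction and masses are not known exactly. Their poses are not given: they have to be found in the camera images.
- press: small fixed bench press for vial caps, grey base 136 (x) x 126 (y) x 12 mm with a white guard hood on it, 121 mm high in all; a track 66 mm wide runs out of its right (-y) side, where the shuttle slides. Origin: centre of the underside of the base, on the worktop. Its x axis points to the rear of the press (away from the robot at yaw 0), y to the side opposite the shuttle track, z up. It never moves during the work
- guard: the guard hood of the press (same frame and origin as the press): white top plate 136 (x) x 126 (y) mm, 3 mm thick, top face 121 mm above the worktop, on four corner posts, with white side sheets and a clear front sheet; must not be touched. A lip 7 mm deep surrounds the window under the plate
- window (a point): centre of the rectangular window in the guard's top plate, at the level of its top face: 58 mm along the press's x, 76 mm along its y, at [-29, 0, 121] mm in the press's frame. Axes as the press. Open fingers may not fit; closed ones do
- pad_top (a point): centre of the top face of the lever's black pad, 24 mm (x) x 36 mm (y), which lies right under the window: 13 mm below the plate's top face when up, about 33 mm below it when fully down. Axes turn with the lever
- lever_pad: the black pad on the front end of the lever; origin at the centre of its top face, same as pad_top
- lever (a joint): angle of the lever about its bearing at the rear, rad: 0 up (at rest), 0.27 fully down at its stop. The pad is 73 mm in front of the bearing, so it goes down about 20 mm. A spring raises it again when let go: about 3 N at the pad to start, 8 N at the bottom
- shuttle (a joint): travel of the shuttle along the press's +y, m: 0 fully out, 0.05 fully home at its stop, where the vial stands under the ram. It slides with about 2 N of friction and stays where it is left
- push_face (a point): centre of the outer face (facing the press's -y) of the upright metal push plate at the outer end of the shuttle: plate 52 mm (x) wide, 8 mm thick, its top 62 mm above the worktop, this point 42 mm above it. Push it along the press's +y. Home, this face is 150 mm from the press's centre in y, 87 mm outside the guard. At least 80 mm beyond the plate is free; farther right a balance may stand, and instruments over 150 mm high stand behind the press. Axes as the press
- spare_vial: loose white-capped sample vial, 27 mm diameter, 40 mm high, standing behind the shuttle track; bystander; origin at the centre of its underside
- dish: loose round petri dish 65 mm diameter, 15 mm high, left of the press; bystander; origin at the centre of its underside
- weight: loose steel calibration weight 21 mm diameter, 22 mm high, left of the press; bystander; origin at the centre of its underside
- tin: loose small tin with a green lid, 40 x 56 x 22 mm, to the right beyond the shuttle; bystander; origin at the centre of its underside

How it is judged:
By the outcome, as a careful person would: the job done as asked, in the order asked, and still so for the second after the job is handed in, while the arm keeps its last pose, push and grip.
It also fails if it takes over 40 s, if anything falls off the work surface, if the arm or the gripper's body presses on something with over 40 N, if the wrist force passes 120 N, or if a joint passes its speed limit or range.

## Working session

There is one attempt and no reset: what is moved stays moved. The work goes in short steps, Python scripts to look and compute and a tool call to move; the robot and the scene stay as the last step left them, time stands still between calls to the robot, and variables do not carry over. Pictures are saved under pics/ and viewed, at most 12 in all, crops included, and the job is handed in when it is done.

Besides the shell and the picture viewer there is one more tool, called after "Call:" as a command line: name --argument value ..., lists and objects as JSON in quotes. send_rows: Moves the arm, as the interface text tells. Its arguments: {"type":"object","properties":{"steps":{"type":"array"},"fingers":{"type":"number"},"squeeze":{"type":"number"}},"required":["steps"]}

```bash
mkdir -p pics; cat > h.py <<'E'
import numpy as np, cv2
from bench import sense, snapshot, order, finder
def ray(s,at):
    u=np.array(at)*[512,384]
    k=np.array(s["K"]);p=cv2.undistortPoints(np.array([[u]],float),k,np.array([s["k1"],0,0,0.]))[0,0]
    P=np.array(s["pose"]);d=P[:3,:3]@[p[0],-p[1],-1.];return P[:3,3],d/np.linalg.norm(d)
def atz(r,z): o,d=r; return o+d*(z-o[2])/d[2]
def tri(rs):
    A=sum(np.eye(3)-np.outer(d,d) for o,d in rs);b=sum((np.eye(3)-np.outer(d,d))@o for o,d in rs)
    return np.linalg.solve(A,b)
def proj(s,p):
    P=np.array(s["pose"]);c=P[:3,:3].T@(np.array(p,float)-P[:3,3]);c=c*[1,-1,-1]
    return cv2.projectPoints(c[None],np.zeros(3),np.zeros(3),np.array(s["K"],float),np.array([s["k1"],0,0,0.]))[0][0,0]
E
cat > a.py <<'E'
from h import *
S={n:snapshot(n) for n in ("scene","top")}
for n in S: cv2.imwrite(f"pics/{n}1.png",S[n]["img"][...,::-1]); print(n,np.round(S[n]["pose"],2).tolist())
for l,z in [("press",0),("window",121),("pad_top",108),("push_face",42),("spare_vial",0),("dish",0),("weight",0),("tin",0)]:
    R=[]
    for n in S:
        f=finder.pinpoint(l,n)
        if f:
            r=ray(S[n],f[0]["at"]);R.append(r);print(l,n,round(f[0]["confidence"],2),np.round(np.array(f[0]["at"])*[512,384]),np.round(atz(r,z)))
    if len(R)==2: print("   tri",np.round(tri(R),1))
print(sense())
E
python3 a.py
```

```text
scene [[0.54, 0.56, -0.63, -435.84], [-0.84, 0.38, -0.39, -627.77], [0.02, 0.74, 0.67, 1097.97], [0.0, 0.0, 0.0, 1.0]]
top [[-0.03, 0.99, -0.12, 285.76], [-1.0, -0.03, 0.0, -65.56], [0.0, 0.12, 0.99, 1649.16], [0.0, 0.0, 0.0, 1.0]]
press scene 0.88 [228. 204.] [463.  42.   0.]
press top 0.65 [225. 202.] [462.  53.   0.]
   tri [465.3  49.3  -5.9]
window scene 0.82 [224. 179.] [447.  42. 121.]
window top 0.95 [223. 205.] [442.  50. 121.]
   tri [444.7  46.3 120.3]
pad_top scene 0.5 [221. 182.] [441.  49. 108.]
push_face scene 0.95 [266. 227.] [ 413. -132.   42.]
push_face top 0.91 [282. 209.] [ 428. -141.   42.]
   tri [ 423.7 -135.    35. ]
spare_vial scene 0.6 [205. 191.] [472. 142.   0.]
spare_vial top 0.61 [267. 194.] [486. -94.   0.]
   tri [402.8 -29.9 166.8]
dish top 0.82 [195. 198.] [481. 158.   0.]
weight scene 0.58 [195. 177.] [506. 211.   0.]
weight top 0.4 [176. 190.] [511. 221.   0.]
   tri [513.6 220.5 -10.1]
tin scene 0.84 [360. 285.] [ 405. -447.    0.]
tin top 0.51 [370. 214.] [ 408. -448.    0.]
   tri [ 407.5 -447.4   -2.7]
{'time': 0.9, 'joint_pos': array([ 6.44934658e+01,  7.46870546e+00,  8.52657078e+01, -1.26530804e-03,
        8.72604119e+01, -4.89209845e+00]), 'qd': array([-0.01802569, -0.00906389,  0.02203785, -0.00678668,  0.13084436,
       -0.05722337]), 'joint_efforts': array([ 5.84909394e-04, -5.69311380e+01, -5.00871098e+01, -1.08954789e-04,
        8.08469213e-04,  1.31381339e-04]), 'tool_pos': array([211.23778496, 561.61930813, 206.63797537]), 'tcp_rot': array([1.79994952e+02, 1.70056766e-03, 1.59385625e+02]), 'ft_force': array([ 0.41098402, -0.93764527,  0.29485301]), 'wrist_torque': array([0.02576064, 0.02520473, 0.00425449]), 'grip_force': 0.0, 'finger_gap': 85.51095625750659}
```

```bash
python3 - <<'E'
import cv2
a=cv2.imread("pics/scene1.png")[110:310,150:400];b=cv2.imread("pics/top1.png")[140:280,150:400]
import numpy as np
cv2.imwrite("pics/c1.png",cv2.resize(a,None,fx=3,fy=3,interpolation=2)); cv2.imwrite("pics/c2.png",cv2.resize(b,None,fx=3,fy=3,interpolation=2))
E
```

```text
(no output)
```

View pics/c1.png

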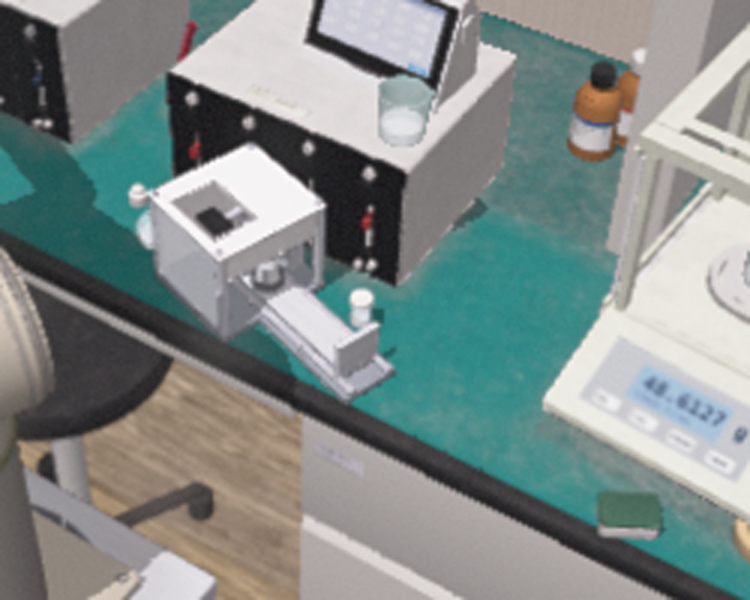

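View pics/c2.png

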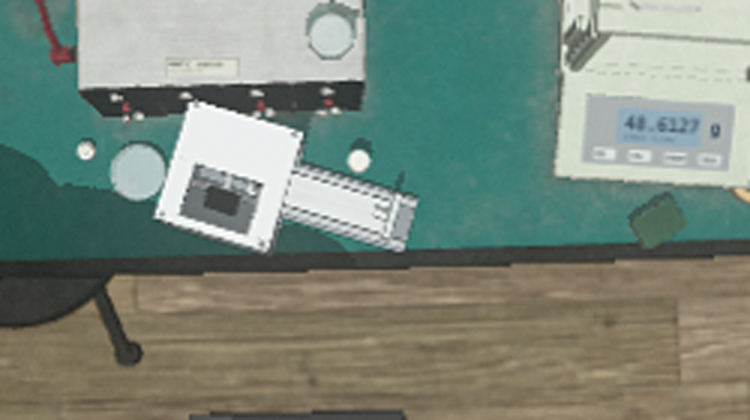

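The press is turned about -15°, with the window and black pad near crop pixel (222,200) in the top view. The push plate is at (405,220), the vial is behind the track, and a tall instrument stands close behind. I'll go above the press for a close look.

Call:
send_rows --steps '[[[1, -2, 3], [0, 0, 0]], [[2, -4, 4.5], [0, 0, 0]], [[7, -17.4, 4.8], [0, 0, 0]], [[7, -17.4, 4.8], [0, 0, 0]], [[7, -17.4, 4.8], [0, 0, 0]], [[7, -17.4, 4.8], [0, 0, 0]], [[7, -17.4, 4.8], [0, 0, 0]], [[7, -17.4, 4.8], [0, 0, 0]], [[7, -17.4, 4.8], [0, 0, 0]], [[7, -17.4, 4.8], [0, 0, 0]]]' --fingers 1 --squeeze 40

```text
time: 2.15
tool_pos: [421.7, 37.1, 351.2]
tcp_rot: [180.0, 0.1, 159.3]
ft_force: [0.3, 0.9, -0.1]
finger_gap: 0.2
grip_force: 0.0
```

```bash
python3 - <<'E'
from h import *
s=snapshot("wrist");cv2.imwrite("pics/w1.png",s["img"][...,::-1]);print(np.round(s["pose"],3).tolist())
for l,z in [("press",0),("window",121),("pad_top",108),("push_face",42),("spare_vial",0),("dish",0)]:
    for f in finder.pinpoint(l,"wrist")[:1]:
        r=ray(s,f["at"]);print(l,round(f["confidence"],2),np.round(np.array(f["at"])*[512,384]),np.round(atz(r,z),1))
np.save("w1.npy",s,allow_pickle=True)
E
```

```text
[[0.353, -0.9, -0.255, 357.8], [0.936, 0.34, 0.096, 62.349], [0.0, -0.272, 0.962, 518.794], [0.0, 0.0, 0.0, 1.0]]
press 0.92 [273. 164.] [463.4  48.    0. ]
pad_top 0.89 [272. 163.] [439.2  51.2 108. ]
push_face 0.93 [159. 185.] [ 421. -142.   42.]
spare_vial 0.81 [198. 206.] [ 488.6 -108.6    0. ]
dish 0.94 [335. 155.] [487.1 156.9   0. ]
```

View pics/w1.png

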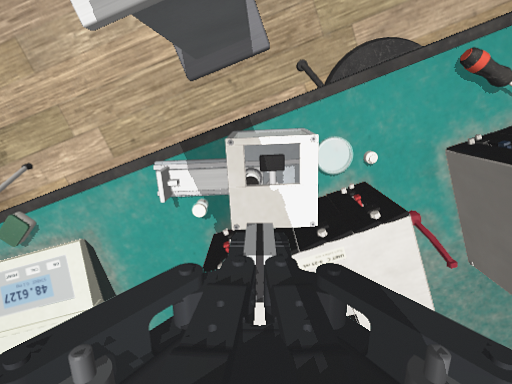

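The wrist view shows the press from above: plate corners near (229,137) to (318,227), window (243,150)-(299,187), push plate at column 160. I'll fit the plate outline for pose and yaw.

```bash
cat > fit.py <<'E'
from h import *
from scipy.optimize import minimize
def poly(s,x,y,a,pts):
    c,q=np.cos(a),np.sin(a)
    return np.array([proj(s,[x+c*p[0]-q*p[1],y+q*p[0]+c*p[1],p[2]]) for p in pts])
def rect(x0,x1,y0,y1,z): return [(x0,y0,z),(x1,y0,z),(x1,y1,z),(x0,y1,z)]
PL=rect(-68,68,-63,63,121); WI=rect(-58,0,-38,38,121)
E
python3 - <<'E'
from fit import *
s=np.load("w1.npy",allow_pickle=True).item()
im=cv2.GaussianBlur(cv2.cvtColor(s["img"],cv2.COLOR_RGB2GRAY),(3,3),0).astype(float)
def val(p): return cv2.remap(im,p[:,0].astype('f4')[None]-.0,p[:,1].astype('f4')[None],1)[0]
def samp(s,v,r,d):
    # mean brightness just inside minus outside along rectangle inset by d
    x0,x1,y0,y1=r[0]-d,r[1]+d,r[2]-d,r[3]+d
    t=np.linspace(.08,.92,20);P=[]
    for u in t: P+= [(x0+(x1-x0)*u,y0,121),(x0+(x1-x0)*u,y1,121),(x0,y0+(y1-y0)*u,121)]+([(x1,y0+(y1-y0)*u,121)] if r[1]<60 else [])
    return val(poly(s,*v,P)).mean()
def cost(p):
    v=(p[0],p[1],np.radians(p[2])); R=(-68,68,-63,63);W=(-58,0,-38,38)
    return -(samp(s,v,R,-3)-samp(s,v,R,3))-(samp(s,v,W,3)-samp(s,v,W,-3))
best=min((minimize(cost,[463+dx,49+dy,a],method="Nelder-Mead",options=dict(initial_simplex=[[463+dx,49+dy,a],[468+dx,49+dy,a],[463+dx,54+dy,a],[463+dx,49+dy,a+4]])) for a in(-20,-14,-9) for dx in(-5,5) for dy in (-5,5)),key=lambda r:r.fun)
print(best.x,best.fun)
x,y,a=best.x;v=(x,y,np.radians(a))
img=cv2.resize(s["img"][110:240,140:330,::-1],None,fx=4,fy=4,interpolation=2)
def dr(P,c): cv2.polylines(img,[np.int32((poly(s,*v,P)-[140,110])*4+2)],True,c,1)
dr(PL,(0,0,255));dr(WI,(0,255,0));dr(rect(-26,26,-200,-192,62),(255,0,0));dr(rect(-41,-17,-18,18,108),(0,255,255))
cv2.imwrite("pics/f1.png",img)
c,q=np.cos(v[2]),np.sin(v[2])
for n,p in dict(win=(-29,0),face_out=(0,-200),home=(0,-150)).items(): print(n,x+c*p[0]-q*p[1],y+q*p[0]+c*p[1])
E
```

```text
[466.81398129  40.97241177 -18.15594575] -200.09036051432292
win 439.25783554429216 50.00893939207123
face_out 404.4931011632591 -149.06997270917623
home 420.07332119599926 -101.5593765886117
```

View pics/f1.png

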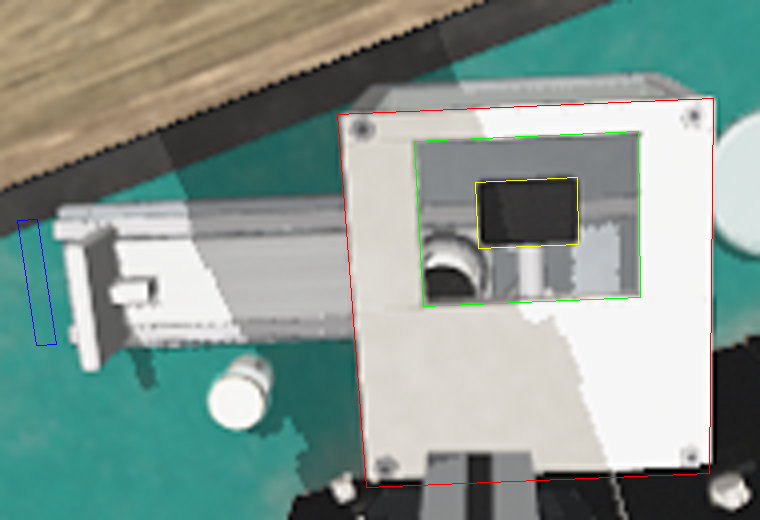

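The fit matches the plate, window and pad: yaw -18.2°, window centre (439,50). The plate's outer face sits at about press (11,-185), agreeing with the pinpoint values. I'm going outside the plate, then down to z≈38.

Call:
send_rows --steps '[[[-0.47, -7.2, 0], [0, 0, 0.045]], [[-0.47, -7.2, 0], [0, 0, 0.045]], [[-0.47, -7.2, 0], [0, 0, 0.045]], [[-0.47, -7.2, 0], [0, 0, 0.045]], [[-0.47, -7.2, 0], [0, 0, 0.045]], [[-0.47, -7.2, -5], [0, 0, 0.045]], [[-0.47, -7.2, -5], [0, 0, 0.045]], [[-0.47, -7.2, -5], [0, 0, 0.045]], [[-0.47, -7.2, -5], [0, 0, 0.045]]]'

```text
time: 3.62
tool_pos: [406.1, -173.8, 198.4]
tcp_rot: [179.9, -0.2, 162.1]
ft_force: [-0.4, 0.9, 0.3]
finger_gap: -0.1
grip_force: 0.0
```

```bash
python3 - <<'E'
from fit import *
s=snapshot("wrist")
for l,z in [("window",121),("pad_top",108),("push_face",42)]:
    for f in finder.pinpoint(l,"wrist")[:1]:
        r=ray(s,f["at"]);print(l,round(f["confidence"],2),np.round(np.array(f["at"])*[512,384]),np.round(atz(r,z),1))
v=(466.8,41,np.radians(-18.16))
img=np.ascontiguousarray(s["img"][...,::-1])
for P,c in((PL,(0,0,255)),(WI,(0,255,0)),(rect(-15,37,-185,-177,62),(255,0,0))): cv2.polylines(img,[np.int32(poly(s,*v,P))],True,c,1)
cv2.imwrite("pics/f2.png",img);print(sense()["tool_pos"])
E
```

```text
pad_top 0.18 [292. 169.] [ 402.9 -140.5  108. ]
push_face 0.86 [293. 168.] [ 418.4 -136.7   42. ]
[ 408.48401393 -176.40719341  202.94935762]
```

View pics/f2.png

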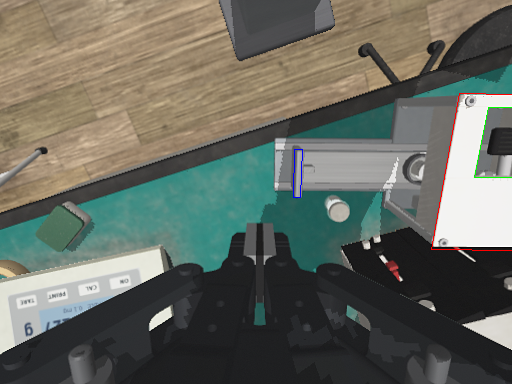

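The overlay fits the push plate as well. Lowering, then pushing.

Call:
send_rows --steps '[[[0, 0, -1.8], [0, 0, 0]], [[0, 0, -3.6], [0, 0, 0]], [[0, 0, -5.4], [0, 0, 0]], [[0, 0, -5.4], [0, 0, 0]], [[0, 0, -5.4], [0, 0, 0]], [[0, 0, -5.4], [0, 0, 0]]]'

```text
time: 4.58
tool_pos: [409.6, -177.8, 41.9]
tcp_rot: [-179.9, 0.3, 162.0]
ft_force: [0.2, 0.4, 0.2]
finger_gap: -0.1
grip_force: 0.0
```

Call:
send_rows --steps '[[[0.1, 0.32, 0], [0, 0, 0]], [[0.2, 0.63, 0], [0, 0, 0]], [[0.28, 0.86, 0], [0, 0, 0]], [[0.34, 1.04, 0], [0, 0, 0]], [[0.4, 1.22, 0], [0, 0, 0]], [[0.46, 1.4, 0], [0, 0, 0]], [[0.52, 1.58, 0], [0, 0, 0]], [[0.57, 1.75, 0], [0, 0, 0]], [[0.57, 1.75, 0], [0, 0, 0]]]'

```text
time: 5.7
tool_pos: [424.3, -123.6, 38.6]
tcp_rot: [180.0, -0.0, 162.0]
ft_force: [-0.3, 0.6, -0.0]
finger_gap: 0.4
grip_force: 0.0
```

Call:
send_rows --steps '[[[0.02, 0.063, 0], [0, 0, 0]], [[0.04, 0.127, 0], [0, 0, 0]], [[0.06, 0.19, 0], [0, 0, 0]], [[0.06, 0.19, 0], [0, 0, 0]]]'

```text
time: 6.2
tool_pos: [426.1, -118.2, 38.6]
tcp_rot: [-180.0, 0.0, 162.0]
ft_force: [-0.2, 0.1, -0.0]
finger_gap: -0.1
grip_force: 0.0
```

```bash
cat > look.py <<'E'
from fit import *
import sys
s=snapshot("wrist")
for n in("wrist","top","scene"):
    t=s if n=="wrist" else snapshot(n)
    for f in finder.pinpoint("push_face",n)[:1]:
        w=atz(ray(t,f["at"]),42);d=w[:2]-[466.8,41];print(n,round(f["confidence"],2),np.round(w),"press",.9502*d[0]-.3116*d[1],.3116*d[0]+.9502*d[1])
v=(466.8,41,np.radians(-18.16))
img=np.ascontiguousarray(s["img"][...,::-1])
for P,c in((PL,(0,0,255)),(WI,(0,255,0)),(rect(-15,37,-150,-142,62),(255,0,0))): cv2.polylines(img,[np.int32(poly(s,*v,P))],True,c,1)
cv2.imwrite(f"pics/{sys.argv[1]}.png",cv2.resize(img,None,fx=1.5,fy=1.5));print(sense()["tool_pos"],sense()["ft_force"])
E
python3 look.py f3
```

```text
wrist 0.58 [ 421. -138.   42.] press 11.951188679276406 -184.59541035364524
scene 0.94 [ 407. -141.   42.] press -0.2886948056947105 -191.37731311706384
[ 426.02858423 -118.25567306   38.59499339] [ 0.24846869  0.53709288 -0.15615128]
```

View pics/f3.png

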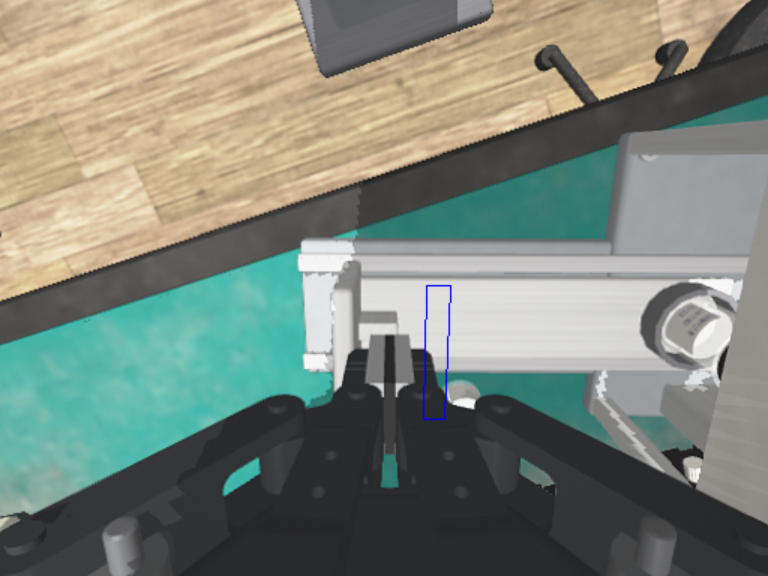

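The fingertips (390,350) lie beside the plate (335-357, 262-350) and the plate has not moved. Before moving again I'll check this by projection.

```bash
python3 - <<'E'
from fit import *
s=snapshot("wrist");t=snapshot("top");c=snapshot("scene")
print("TCP px1.5",proj(s,sense()["tool_pos"])*1.5)
v=(466.8,41,np.radians(-18.16))
print("face at y-185 z62", (poly(s,*v,rect(-15,37,-185,-177,62))*1.5).round().tolist())
print("face z20",(poly(s,*v,rect(-15,37,-185,-177,20))*1.5).round().tolist())
I=[]
for q,nm in((s,0),(c,1)):
    img=np.ascontiguousarray(q["img"][...,::-1]);k=4
    p=proj(q,sense()["tool_pos"]); x0,y0=int(p[0]-50),int(p[1]-70)
    im=cv2.resize(img[y0:y0+140,x0:x0+100],None,fx=k,fy=k,interpolation=2)
    f=lambda P:np.int32((P-[x0,y0])*k+2)
    for P,cl in((PL,(0,0,255)),(rect(-15,37,-185,-177,62),(255,0,0)),(rect(-15,37,-185,-177,20),(255,255,0))): cv2.polylines(im,[f(poly(q,*v,P))],True,cl,1)
    cv2.circle(im,tuple(int(a) for a in f(p)),4,(0,255,0),1); I.append(im)
cv2.imwrite("pics/f4.png",np.hstack(I))
E
```

```text
TCP px1.5 [386.45933517 330.56671917]
face at y-185 z62 [[325.0, 286.0], [330.0, 419.0], [351.0, 420.0], [348.0, 286.0]]
face z20 [[338.0, 258.0], [341.0, 368.0], [359.0, 368.0], [357.0, 258.0]]
```

View pics/f4.png

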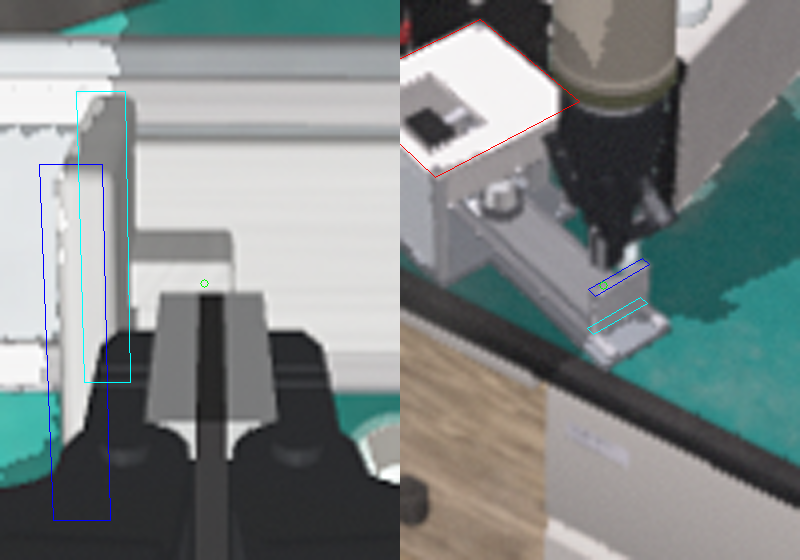

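The images agree: the tips stand inside the plate. I'll back out 12 mm in small steps and watch the force, to see whether they touch the plate.

Call:
send_rows --steps '[[[-0.06, -0.19, 0], [0, 0, 0]], [[-0.12, -0.38, 0], [0, 0, 0]], [[-0.12, -0.38, 0], [0, 0, 0]]]'

```text
time: 7.02
tool_pos: [422.3, -130.2, 38.6]
tcp_rot: [-180.0, 0.0, 161.9]
ft_force: [-0.2, 0.2, 0.2]
finger_gap: 0.2
grip_force: 0.0
```

```bash
python3 - <<'E'
from fit import *
s=snapshot("wrist");c=snapshot("scene");S=sense();print(S["tool_pos"],S["ft_force"],S["wrist_torque"],S["tcp_rot"])
I=[]
for q in(s,c):
    img=np.ascontiguousarray(q["img"][...,::-1]);k=4
    p=proj(q,S["tool_pos"]); x0,y0=int(p[0]-50),int(p[1]-70)
    im=cv2.resize(img[y0:y0+140,x0:x0+100],None,fx=k,fy=k,interpolation=2)
    cv2.circle(im,tuple(int(a) for a in (p-[x0,y0])*k),4,(0,255,0),1); I.append(im)
cv2.imwrite("pics/f5.png",np.hstack(I))
E
```

```text
[ 422.38472887 -129.75596828   38.58946989] [0.08541193 0.61295314 0.93225595] [ 0.02385959 -0.02052434  0.02877542] [ 1.79994294e+02 -7.03160821e-05  1.61931078e+02]
```

View pics/f5.png

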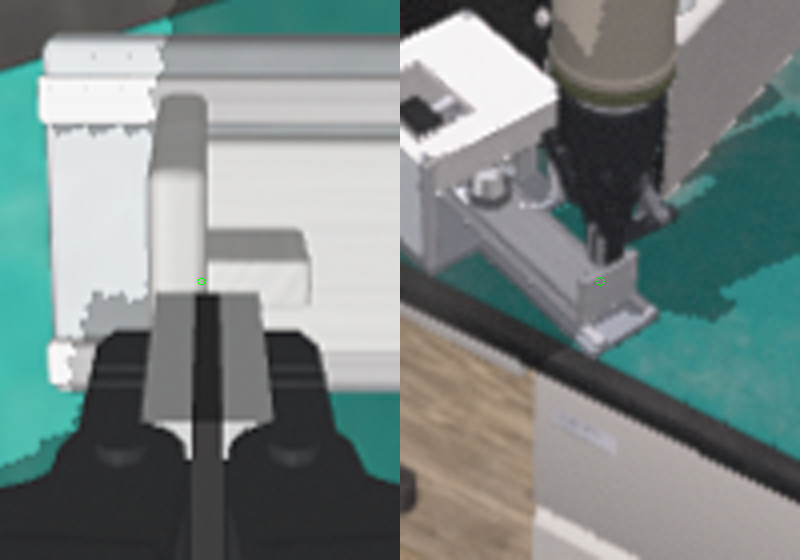

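The tip's near edge shows at row 292, where I'd expect about 235. So the tips may stand higher than reported and be passing above the plate. I'll measure tip height from the images.

```bash
python3 - <<'E'
from fit import *
s=snapshot("wrist");c=snapshot("scene");S=sense();T=S["tool_pos"]
a=np.radians(-18.1);ex=np.array([np.cos(a),np.sin(a),0]);ey=np.array([-np.sin(a),np.cos(a),0])
for nm,q in(("wrist",s),("scene",c)):
    p=proj(q,T);o=np.array([int(p[0]-50),int(p[1]-70)])
    for h in(0,10,20,30,40):
        print(nm,h,[((proj(q,T+h*np.array([0,0,1])+ex*i+ey*j)-o)*4).round().tolist() for i,j in((-11,-14.5),(-11,14.5),(11,-14.5),(0,0))])
E
```

```text
wrist 0 [[107.0, 213.0], [300.0, 213.0], [111.0, 347.0], [204.0, 281.0]]
wrist 10 [[102.0, 236.0], [305.0, 236.0], [105.0, 377.0], [203.0, 308.0]]
wrist 20 [[95.0, 262.0], [311.0, 262.0], [99.0, 409.0], [203.0, 337.0]]
wrist 30 [[88.0, 290.0], [318.0, 291.0], [92.0, 447.0], [203.0, 370.0]]
wrist 40 [[79.0, 323.0], [325.0, 324.0], [84.0, 489.0], [202.0, 408.0]]
scene 0 [[205.0, 299.0], [180.0, 276.0], [228.0, 286.0], [204.0, 281.0]]
scene 10 [[205.0, 290.0], [180.0, 267.0], [228.0, 276.0], [204.0, 272.0]]
scene 20 [[206.0, 280.0], [181.0, 258.0], [229.0, 267.0], [205.0, 262.0]]
scene 30 [[206.0, 271.0], [181.0, 248.0], [229.0, 258.0], [205.0, 253.0]]
scene 40 [[207.0, 262.0], [181.0, 239.0], [230.0, 248.0], [206.0, 243.0]]
```

Both views put the real tips about 20-30 mm above the reported TCP, so the fingers passed just over the plate. I'll lift, go back outside and lower further.

Call:
send_rows --steps '[[[0, 0, 0.8], [0, 0, 0]], [[0, 0, 1], [0, 0, 0]], [[-0.65, -1.54, 1], [0, 0, 0]], [[-0.65, -1.54, 1], [0, 0, 0]], [[-0.65, -1.54, 1], [0, 0, 0]], [[-0.65, -1.54, 0], [0, 0, 0]], [[-0.65, -1.54, -0.4], [0, 0, 0]], [[-0.65, -1.54, -0.67], [0, 0, 0]], [[-0.65, -1.54, -0.67], [0, 0, 0]], [[-0.65, -1.54, -0.67], [0, 0, 0]]]'

```text
time: 8.48
tool_pos: [403.5, -176.0, 19.2]
tcp_rot: [-180.0, 0.1, 162.0]
ft_force: [1.0, 0.3, 0.4]
finger_gap: 0.1
grip_force: 0.0
```

Call:
send_rows --steps '[[[0.1, 0.32, 0], [0, 0, 0]], [[0.2, 0.63, 0], [0, 0, 0]], [[0.28, 0.86, 0], [0, 0, 0]], [[0.33, 1.0, 0], [0, 0, 0]], [[0.38, 1.15, 0], [0, 0, 0]], [[0.43, 1.3, 0], [0, 0, 0]]]'

```text
time: 9.22
tool_pos: [415.9, -136.7, 18.5]
tcp_rot: [-180.0, 0.0, 162.0]
ft_force: [-1.2, -2.7, 0.8]
finger_gap: -0.2
grip_force: 1.1
```

```bash
python3 - <<'E'
from fit import *
s=snapshot("wrist");c=snapshot("scene");S=sense();print(S["tool_pos"],S["ft_force"],S["wrist_torque"])
I=[]
for q in(s,c):
    img=np.ascontiguousarray(q["img"][...,::-1]);k=4
    p=proj(q,S["tool_pos"]); x0,y0=int(p[0]-50),int(p[1]-70)
    im=cv2.resize(img[y0:y0+140,x0:x0+100],None,fx=k,fy=k,interpolation=2)
    cv2.circle(im,tuple(int(a) for a in (p-[x0,y0])*k),4,(0,255,0),1); I.append(im)
cv2.imwrite("pics/f6.png",np.hstack(I))
E
```

```text
[ 416.04653653 -136.35278121   18.48865483] [ 0.57885302 -0.31845433  0.41160942] [-0.0519679  -0.01349387 -0.05111645]
```

View pics/f6.png

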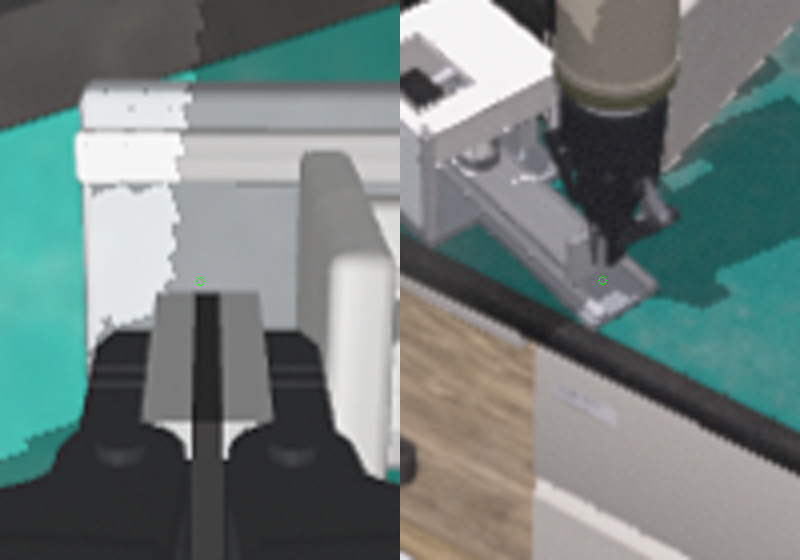

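Contact this time: 2.7 N against the push, with the plate ahead of the finger at column 330. About 20 mm to go.

Call:
send_rows --steps '[[[0.05, 0.16, 0], [0, 0, 0]], [[0.1, 0.32, 0], [0, 0, 0]], [[0.16, 0.48, 0], [0, 0, 0]], [[0.18, 0.54, 0], [0, 0, 0]]]'

```text
time: 9.82
tool_pos: [421.3, -120.2, 18.5]
tcp_rot: [180.0, -0.0, 162.0]
ft_force: [-0.7, -1.6, -0.2]
finger_gap: -0.2
grip_force: 1.0
```

Call:
send_rows --steps '[[[0.02, 0.06, 0], [0, 0, 0]], [[0.04, 0.12, 0], [0, 0, 0]]]'

```text
time: 10.07
tool_pos: [422.4, -117.2, 18.5]
tcp_rot: [-180.0, -0.0, 162.0]
ft_force: [-3.4, -10.1, -0.0]
finger_gap: -0.1
grip_force: 5.2
```

Call:
send_rows --steps '[[[0.015, 0.045, 0], [0, 0, 0]], [[0.03, 0.09, 0], [0, 0, 0]]]'

```text
time: 10.32
tool_pos: [422.4, -117.0, 18.5]
tcp_rot: [-179.7, -0.0, 162.0]
ft_force: [-8.5, -21.2, -0.4]
finger_gap: -0.3
grip_force: 11.3
```

Stopped dead at 21 N with the TCP 14 mm outside y' = -150, so the shuttle is home. I'm backing off, lifting and going above the window.

Call:
send_rows --steps '[[[-0.1, -0.32, 0], [0, 0, 0]], [[-0.2, -0.64, 0.3], [0, 0, 0]], [[-0.2, -0.64, 2], [0, 0, 0]], [[-0.2, -0.64, 4], [0, 0, 0]], [[-0.2, -0.64, 5.7], [0, 0, 0]], [[-0.2, -0.64, 5.7], [0, 0, 0]], [[0.53, 1.5, 5.7], [0, 0, 0]], [[0.53, 3.5, 5.7], [0, 0, 0]], [[0.53, 5.48, 5.7], [0, 0, 0]], [[0.53, 5.48, 5.7], [0, 0, 0]]]'

```text
time: 11.58
tool_pos: [438.2, 54.2, 188.7]
tcp_rot: [179.9, -0.1, 162.4]
ft_force: [-0.0, -0.9, 0.6]
finger_gap: 0.0
grip_force: 0.0
```

Call:
send_rows --steps '[[[0, 0, 0], [0, 0, 0]], [[0, 0, 0], [0, 0, 0]], [[0, 0, 0], [0, 0, 0]]]'

```text
time: 11.95
tool_pos: [439.3, 48.8, 189.4]
tcp_rot: [-180.0, -0.0, 161.8]
ft_force: [-0.4, 0.1, -0.5]
finger_gap: -0.1
grip_force: 0.0
```

```bash
python3 - <<'E'
from fit import *
S=sense();T=S["tool_pos"];print(T,S["ft_force"])
s=snapshot("wrist");c=snapshot("scene");v=(466.8,41,np.radians(-18.16))
I=[]
for q in(s,c):
    img=np.ascontiguousarray(q["img"][...,::-1]);k=3
    p=proj(q,T+[0,0,-20]); x0,y0=int(p[0]-65),int(p[1]-100)
    im=cv2.resize(img[y0:y0+195,x0:x0+130],None,fx=k,fy=k,interpolation=2)
    f=lambda P:np.int32((P-[x0,y0])*k+1)
    for P,cl in((PL,(0,0,255)),(WI,(0,255,0)),(rect(-41,-17,-18,18,108),(0,255,255)),(rect(-26,26,-150,-142,62),(255,0,0))): cv2.polylines(im,[f(poly(q,*v,P))],True,cl,1)
    for h in(0,30): cv2.circle(im,tuple(int(a) for a in f(proj(q,T+[0,0,h]))),4,(255,0,255),1)
    I.append(im)
cv2.imwrite("pics/f7.png",np.hstack(I))
for l,z in (("window",121),("pad_top",108),("push_face",42)):
  for n,q in(("scene",c),("wrist",s)):
    for g in finder.pinpoint(l,n)[:1]: 
        w=atz(ray(q,g["at"]),z);d=w[:2]-[466.8,41];print(l,n,round(g["confidence"],2),w.round(1),"press",.9502*d[0]-.3116*d[1],.3116*d[0]*-1*-1+.9502*d[1])
E
```

```text
[439.29869546  48.79363511 189.37402301] [-0.38090805  0.13835092 -0.45645563]
window scene 0.73 [436.5  45.3 121. ] press -30.092230003729025 -5.3560762548988485
pad_top scene 0.65 [377.6 -23.7 108. ] press -64.55749687202982 -89.27246470330508
pad_top wrist 0.88 [439.3  51.  108. ] press -29.29116943295548 0.9252207751529333
push_face scene 0.72 [ 428.2 -106.1   42. ] press 9.109912133969651 -151.79181943394647
push_face wrist 0.89 [ 429.1 -104.6   42. ] press 9.567412131303854 -150.1026049430653
```

View pics/f7.png

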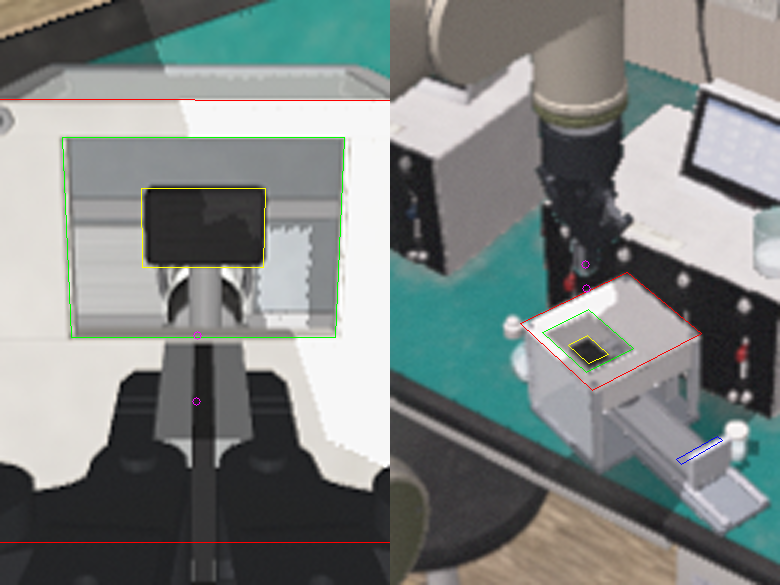

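Push face is home (y' -150 to -152), the window and pad overlays align, and the TCP is at press (-28.6,-1). Descending in small force-watched steps.

Call:
send_rows --steps '[[[0, 0.04, -1], [0, 0, 0]], [[0, 0.04, -2], [0, 0, 0]], [[0, 0.04, -2.5], [0, 0, 0]], [[0, 0.04, -2.5], [0, 0, 0]]]'

```text
time: 12.85
tool_pos: [438.4, 51.3, 113.6]
tcp_rot: [-180.0, -0.1, 162.0]
ft_force: [0.5, -0.4, -0.2]
finger_gap: -0.1
grip_force: 0.0
```

Call:
send_rows --steps '[[[0, 0, -0.13], [0, 0, 0]], [[0, 0, -0.27], [0, 0, 0]], [[0, 0, -0.4], [0, 0, 0]], [[0, 0, -0.4], [0, 0, 0]]]'

```text
time: 13.35
tool_pos: [439.1, 51.3, 102.3]
tcp_rot: [-180.0, -0.0, 162.0]
ft_force: [-0.1, -0.7, 0.0]
finger_gap: -0.1
grip_force: 0.0
```

Call:
send_rows --steps '[[[0, 0, -0.13], [0, 0, 0]], [[0, 0, -0.27], [0, 0, 0]], [[0, 0, -0.4], [0, 0, 0]], [[0, 0, -0.4], [0, 0, 0]]]'

```text
time: 13.85
tool_pos: [438.8, 51.3, 90.0]
tcp_rot: [-180.0, -0.1, 162.0]
ft_force: [1.2, -0.0, -0.5]
finger_gap: -0.2
grip_force: 0.0
```

Call:
send_rows --steps '[[[0, 0, -0.13], [0, 0, 0]], [[0, 0, -0.2], [0, 0, 0]], [[0, 0, -0.2], [0, 0, 0]]]'

```text
time: 14.22
tool_pos: [439.0, 51.3, 84.2]
tcp_rot: [-180.0, -0.0, 162.0]
ft_force: [-0.1, 0.4, -0.6]
finger_gap: -0.0
grip_force: 0.0
```

Call:
send_rows --steps '[[[0, 0, -0.13], [0, 0, 0]], [[0, 0, -0.2], [0, 0, 0]], [[0, 0, -0.2], [0, 0, 0]]]'

```text
time: 14.6
tool_pos: [439.3, 51.3, 78.6]
tcp_rot: [180.0, 0.0, 162.0]
ft_force: [-2.2, 0.5, 4.1]
finger_gap: 0.0
grip_force: 2.1
```

Call:
send_rows --steps '[[[0, 0, -0.13], [0, 0, 0]], [[0, 0, -0.2], [0, 0, 0]], [[0, 0, -0.2], [0, 0, 0]]]'

```text
time: 14.98
tool_pos: [439.6, 51.3, 72.8]
tcp_rot: [180.0, 0.0, 162.0]
ft_force: [-1.8, 0.6, 4.9]
finger_gap: -0.1
grip_force: 2.9
```

Pad contact came at TCP ≈ 82, so the tips are about 26 mm above the reported TCP. Spring force is rising; the stop should be near TCP 61-62.

Call:
send_rows --steps '[[[0, 0, -0.13], [0, 0, 0]], [[0, 0, -0.26], [0, 0, 0]], [[0, 0, -0.26], [0, 0, 0]]]'

```text
time: 15.35
tool_pos: [440.4, 51.1, 65.6]
tcp_rot: [180.0, 0.1, 162.0]
ft_force: [-0.9, -1.0, 8.1]
finger_gap: 0.0
grip_force: 3.8
```

Call:
send_rows --steps '[[[0, 0, -0.07], [0, 0, 0]], [[0, 0, -0.1], [0, 0, 0]], [[0, 0, -0.1], [0, 0, 0]]]'

```text
time: 15.72
tool_pos: [440.7, 51.1, 64.6]
tcp_rot: [180.0, 0.2, 162.0]
ft_force: [-11.4, -0.4, 24.7]
finger_gap: -0.1
grip_force: 13.6
```

```bash
python3 - <<'E'
from fit import *
S=sense();T=S["tool_pos"];print(T,S["ft_force"])
s=snapshot("wrist");c=snapshot("scene")
I=[]
for q in(s,c):
    p=proj(q,T+[0,0,30]); x0,y0=int(p[0]-65),int(p[1]-90)
    I.append(cv2.resize(q["img"][y0:y0+180,x0:x0+130,::-1],None,fx=3,fy=3,interpolation=2))
cv2.imwrite("pics/f8.png",np.hstack(I))
E
```

```text
[440.74630167  51.12735291  64.58546264] [-11.41021639  -0.41162831  24.66303405]
```

View pics/f8.png

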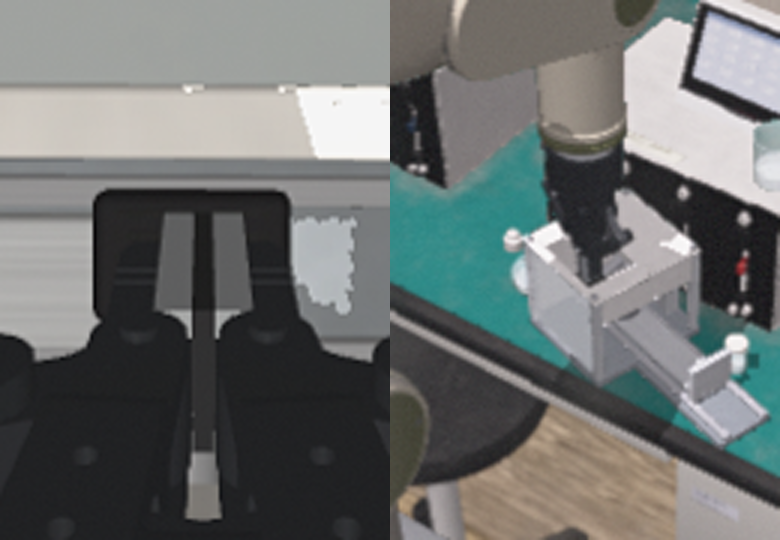

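The pad is pushed down under the fingers (front edge at row 188, columns 93-290) and the force rises sharply, as at a stop. Checking the lever angle by projecting the pad's front edge.

```bash
python3 - <<'E'
from fit import *
S=sense();T=S["tool_pos"];print(S["wrist_torque"])
s=snapshot("wrist");v=(466.8,41,np.radians(-18.16))
p=proj(s,T+[0,0,30]);o=np.array([int(p[0]-65),int(p[1]-90)])
for a in(0,.15,.2,.23,.25,.27,.29):
    x=44-73*np.cos(a);z=108-73*np.sin(a)
    P=[(x-12*np.cos(a),y,z-12*np.sin(a)) for y in(-18,18)]
    print(a,((poly(s,*v,P)-o)*3).round().tolist())
print("window front lip",((poly(s,*v,[(-58,-38,121),(-58,38,121),(-58,0,111)])-o)*3).round().tolist())
im=cv2.cvtColor(s["img"],cv2.COLOR_RGB2GRAY).astype(int)
r=o[1]+75;print("dark cols",[(c-o[0])*3 for c in range(o[0],o[0]+130) if im[r,c]<45][::200] , im[o[1]+55:o[1]+72,o[0]+60].tolist())
E
```

```text
[-0.19668109  1.59373201 -0.0320336 ]
0 [[68.0, 234.0], [303.0, 234.0]]
0.15 [[79.0, 208.0], [295.0, 208.0]]
0.2 [[82.0, 202.0], [292.0, 203.0]]
0.23 [[84.0, 200.0], [291.0, 200.0]]
0.25 [[86.0, 198.0], [290.0, 199.0]]
0.27 [[87.0, 197.0], [289.0, 198.0]]
0.29 [[88.0, 196.0], [288.0, 197.0]]
window front lip [[-102.0, 156.0], [469.0, 158.0], [185.0, 134.0]]
dark cols [np.int64(93)] [127, 129, 125, 105, 111, 140, 150, 119, 38, 24, 30, 32, 35, 38, 37, 50, 81]
```

The pad's width and edge match full travel (0.27 rad), held with about 25 N. Handing in.

```bash
python3 -c "
from bench import *
print(order.hand_in())"
```

```text
the job is handed in; nothing more can be done
None
```

I pushed the shuttle fully home, then pressed the lever pad to its stop through the window and handed in still holding it at about 25 N; I saw no sign of touching the guard, and the judged result wasn't shown.

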